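Set the agitator shaft flat-up under its keeper and lock it

ROBOT

A 6-joint arm with a two-finger parallel gripper is mounted at the origin on the work surface. World frame = base frame: x ahead of the robot, y to its left, z up, the work surface at z = 0. Lengths are in m, angles in rad, forces in N, time in s.
With the tool pointing down it reaches from about 0.25 to 0.725 m from the base axis. Payload 4 kg.
Tool frame: the origin (TCP) lies midway between the tips of the shut fingers; the grasp point (between the pads) lies 19 mm behind it; z points along the fingers, y is the line along which they close (so a half turn about z gives the same grasp; the last joint's range is limited). The gripper opens to 85 mm and grips with 20 to 120 N. Pads are 22 mm wide; open, the fingers measure 114 mm over their backs; the gripper's body (76 mm by 85 mm) begins 54 mm behind the grasp point. The pads swing forward as they close: fully open they stand 13 mm farther back than shut.
Start: joints at [1.127, 0.241, 0.005, 1.335, 0, 1.571], TCP at [0.215, 0.452, 0.231] pointing down, gripper open.
Joint ranges: [-2.72, 2.72], [-1.05, 1.87], [-1.09, 1.28], [-1.99, 2.15], [-1.42, 1.44], [-3.14, 3.14]. Speed limits (rad/s): [2.79, 2.79, 3.14, 3.14, 3.14, 3.14].

INTERFACE

Orientations are given as a unit quaternion [x, y, z, w].
In Python, from workcell import bot, camera, job_done gives the robot as it stands.
- The arm moves only by the tool carry_out, never from a script. Its argument "plan" is a list of rows, each an object of numbers: "dx", "dy", "dz": the shift along the tool's x, y, z in mm; "twist": the turn about the tool's z in degrees; "fingers": the closure, from -1 (fully open) to 1 (shut). In form: [{"dx": .., "dy": .., "dz": .., "twist": .., "fingers": ..}, ...]. A call has exactly 5 rows; each row is the pose to reach, as a shift and turn from the pose commanded when the call began, along the tool's axes at that moment; what a row does not reach only later rows make up. A row lasts 1/12 s, in which the tool goes at most 41.7 mm and 7.16 degrees, less where a joint would pass 70% of its speed; a pose out of reach is approached as far as the arm can. A call with a gripper value outside its range is refused whole. The fingers move at their own pace and stop on an object; the grip force is fixed at half the most. Time passes only in rows, so rows that repeat a pose let the fingers close, or fill a call up. It gives the time, the measured TCP pose, the force, the opening and the grip force at its end, in the units of the state.
- bot.get_obs(): the state, without advancing time (a new reading comes with each control period).
- camera(name): name is "side" or "top"; returns a dict with "image" (420x560x3 uint8, red, green, blue), "intrinsics" (3x3 intrinsics, pixels), "eye" and "attitude" of the camera in the world. Camera axes: x right, y down, z forward; pixel columns grow to the right and rows downward; lengths in m; the calibration is good to about 2 mm. A picture is of the moment at which its call begins. There is no depth.
- job_done(): hands the job in; it is judged then, once.
The state is a dict: "clock": time; "joint_pos": joint angles; "joint_vel": joint speeds; "tau": joint torques, N m; "eef_pos": TCP position; "tool_rot": TCP orientation; "ft_force": force on the tool from outside, world axes, zero at the start; "ft_torque": the same for the moment, N m; "grip_width": finger opening in m; "grasp_force": force on a finger pad.
Only numpy, scipy, OpenCV 4.12 (cv2) and the standard library are available. Lean on these libraries where they do the work, as an engineer would, in place of code of your own. Each camera call takes 0.05 s, during which the arm holds its last target. There are 200 camera calls.

TASK

Turn the agitator shaft in its blue bearing stand until its flat faces straight up and the red hinged keeper bar, which rides on the shaft, comes fully down on to the flat; then slide the brass locking tab all the way across over the keeper's free end. Leave the clay ware and the tools around it where they are.

Things in the scene. Friction and masses are not known exactly. Their poses are not given: they have to be found in the camera images.
- stand: Fixed blue bearing stand. Origin: on the table below the shaft's middle; z up, y along the shaft, x across it towards the brass tab. Base plate 210 x 320 mm (x, y), 12 mm thick. Bearing blocks hold the shaft at y = -110 and +110 mm (inner faces at 95 mm), 64 mm across x, tops 141 mm up. Keeper at y = +60 mm, its hinge posts at x = -60 mm; tab rail at x = +92 mm, y +33 to +143 mm.
- shaft_grip (a point): Where to grip the shaft: on its axis, 110 mm above the table, 35 mm to -y of its middle. Belongs to the stand (same axes), does NOT turn with the shaft. From above, fingers closing along x; turn by tilting the gripper about this axis, regripping as needed. The turn is not reported: the flat starts looking to +x, 45 to 115 degrees from up, so bringing the +x side up and over is the short way.
- shaft_mid (a point): Middle of the steel shaft, on its axis, fixed to the stand (same axes). Shaft: 40 mm diameter, 188 mm exposed, one flat along all of it, 14 mm from the axis (6 mm deep, 28 mm wide), marked with a yellow stripe. It is 40 mm thick over the round, 34 mm square to the flat. It only turns about its axis, either way, with light friction (0.05 N m), and stays where left.
- keeper (a joint): Hinge angle (rad) of the red keeper bar, 141 x 30 x 8 mm, 120 g, lying across the shaft; hinge 60 mm to -x of the axis, free end 75 mm to +x. 0: level, flush on the flat; positive: lifted. It rides on the shaft by its weight: about 0.1 on the round, falling to 0 only as the flat comes up (0.02 at 5 degrees off). Pressing it lightly (6 N) above the shaft then squares the flat to it.
- keeper_press (a point): Point on the top face of the keeper bar, right above the shaft axis when the bar is down (then 132 mm above the table); moves with the bar, which is 30 mm wide here (along y).
- tab (a joint): Slide (m) of the brass locking tab along the stand's -y: 0 fully open, clear of the keeper; 0.055 at its stop, fully across over the keeper's free end. It starts open within 12 mm. Light friction (1.2 N). It passes 4 mm above the keeper when that is fully down, and butts against its side if it is not.
- tab_knob (a point): Centre of the top face of the black upright knob on the brass tab: 16 mm diameter, 32 mm tall, top 176 mm above the table; moves with the tab. Axes as the stand: the tab closes towards -y. The tab plate under the knob is 40 x 30 x 8 mm, its top at 144 mm.
- clay_cup: Unfired grey clay cup, 76 mm across, 85 mm tall, on the table off the +x side of the stand. Origin: centre of underside. To be left alone.
- spanner: Steel spanner, 170 mm long, on the table off the -x side of the stand. To be left alone.
- collar: Brass collar, 32 mm across, 12 mm tall, lying on the stand's base plate by the -x, -y corner. To be left alone.
- clay_vase: Clay vase, 96 mm across, 120 mm tall. Origin: centre of underside. To be left alone.
- clay_bowl: Pale clay bowl, 120 mm across, 50 mm tall. To be left alone.
- glaze_brush: Brush, 180 mm long, lying on the table. To be left alone.
- wooden_rib: Wooden rib, 100 x 50 x 8 mm, lying on the table. To be left alone.

How it is judged:
By the outcome, as a careful person would: the job done as asked, in the order asked, and still so for the second after the job is handed in, with the robot touching nothing.
It also fails if it takes over 64 s, if anything falls off the work surface, if the arm or the gripper's body presses on something with over 40 N, if the wrist force passes 120 N, or if a joint passes its speed limit or range.

## Working session

There is one attempt and no reset: what is moved stays moved. The work goes in short steps, Python scripts to look and compute and a tool call to move; the robot and the scene stay as the last step left them, time stands still between calls to the robot, and variables do not carry over. Pictures are saved under pics/ and viewed, at most 10 in all, crops included, and the job is handed in when it is done.

Besides the shell and the picture viewer there is one more tool, called after "Emit:" as name(argument=value, ...) on one line, values as JSON. carry_out: Moves the arm, as the interface text tells. Its arguments: {"type":"object","properties":{"plan":{"type":"array","items":{"type":"object","properties":{"dx":{"type":"number"},"dy":{"type":"number"},"dz":{"type":"number"},"twist":{"type":"number"},"fingers":{"type":"number"}}}}},"required":["plan"]}

```bash
mkdir -p pics; ls; python3 - <<'E'
from workcell import bot,camera
import cv2,numpy as np
o=bot.get_obs()
print({k:np.round(v,4).tolist() for k,v in o.items()})
for n in("top","side"):
    c=camera(n);cv2.imwrite(f"pics/{n}0.png",c["image"][:,:,::-1]);np.savez(f"{n}.npz",**c)
    print(n,np.round(c["intrinsics"],1).tolist(),c["eye"],c["attitude"])
E
```

```text
pics
{'clock': 0.0, 'joint_pos': [1.127, 0.2414, 0.0037, 1.3352, 0.0, 1.5708], 'joint_vel': [-0.0021, -0.0002, -0.001, 0.0005, 0.0004, 0.0007], 'tau': [-0.0008, -37.2321, 25.2406, 0.017, -0.0001, -0.0], 'eef_pos': [0.2144, 0.451, 0.2304], 'tool_rot': [0.2201, 0.9755, -0.001, -0.0002], 'ft_force': [0.3572, 0.124, -0.3618], 'ft_torque': [-0.0432, 0.0145, -0.011], 'grasp_force': 0.0, 'grip_width': 0.0854}
top [[474.5, 0.0, 283.1], [0.0, 474.5, 213.5], [0.0, 0.0, 1.0]] [ 0.24098134 -0.0027321   1.46266347] [ 0.71086649 -0.69694313  0.07203568 -0.06123698]
side [[450.4, 0.0, 275.4], [0.0, 450.4, 207.0], [0.0, 0.0, 1.0]] [ 0.33405894 -1.15144266  0.77511507] [ 0.85876042 -0.06805871  0.04330966 -0.50598699]
```

View pics/top0.png

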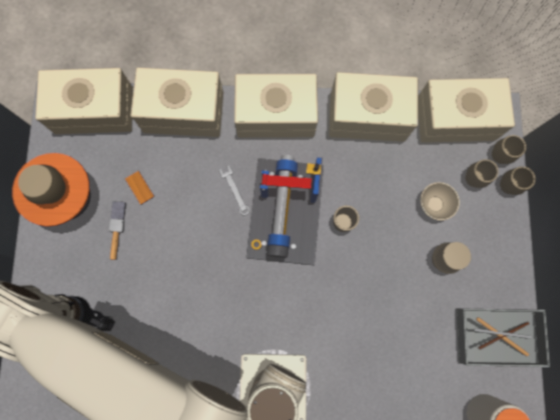

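View pics/side0.png

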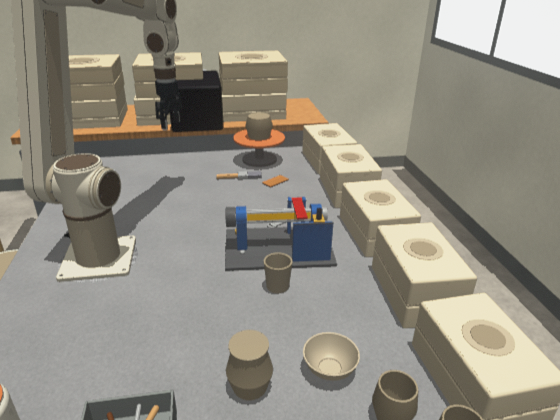

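The top view shows the stand near (285,212), with the red keeper at (288,182) and the tab at (315,168). The side view shows the yellow stripe facing the camera, with the tab rail at (312,240). Next I'll zoom both.

```bash
python3 - <<'E'
import cv2,numpy as np
a=cv2.imread("pics/top0.png")[145:275,235:365];b=cv2.imread("pics/side0.png")[185:285,215:345]
a=cv2.resize(a,(520,520),interpolation=cv2.INTER_CUBIC)[:, :400];b=cv2.resize(b,(400,308),interpolation=cv2.INTER_CUBIC)
b=cv2.copyMakeBorder(b,0,520-308,0,0,cv2.BORDER_CONSTANT)
cv2.imwrite("pics/crop0.png",np.hstack([a,b]))
E
```

```text
(no output)
```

View pics/crop0.png

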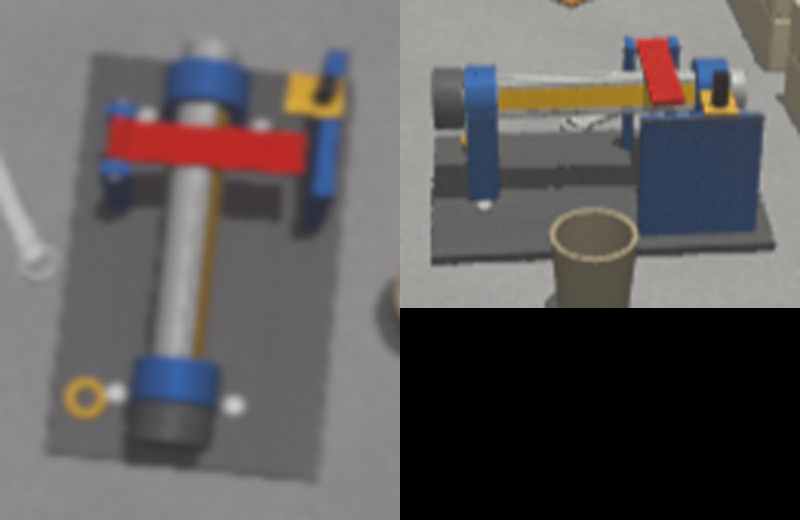

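```bash
cat > h.py <<'E'
import numpy as np,cv2
from scipy.spatial.transform import Rotation as R
C={n:dict(np.load(n+".npz")) for n in("top","side")}
def proj(n,P):
    c=C[n];p=(np.atleast_2d(P)-c["eye"])@R.from_quat(c["attitude"]).as_matrix()
    q=p@c["intrinsics"].T;return q[:,:2]/q[:,2:]
def world(v,P):
    return (R.from_euler('z',v[2]).apply(np.atleast_2d(P)))+[v[0],v[1],0]
E
python3 - <<'E'
from h import *
from scipy.optimize import least_squares
t=lambda u,v:(235+u/4-.375,145+v/4-.375)
s=lambda u,v:(215+u/3.077-.33,185+v/3.077-.33)
D=[("top",t(92,53),(-105,160,12)),("top",t(45,455),(-105,-160,12)),("top",t(316,482),(105,-160,12)),
("side",s(32,262),(105,-160,0)),("side",s(373,247),(105,160,0)),
("top",t(112,117),(-66,75,132)),("top",t(108,163),(-66,45,132)),("top",t(303,175),(75,45,142)),("top",t(307,133),(75,75,142))]
f=lambda v:np.concatenate([proj(n,world(v,np.array(P)/1e3))[0]-p for n,p,P in D])
r=least_squares(f,[.5,0,-1.6]);print(r.x,np.degrees(r.x[2]));print(f(r.x).reshape(-1,2).round(1))
for y in range(60,150,12):
    k=np.array([92,y,176])/1e3
    print(y,((proj("top",world(r.x,k))[0]-[235,145])*4).round(),((proj("side",world(r.x,k))[0]-[215,185])*3.077).round())
v=r.x;np.save("v.npy",v)
for a in (45,60,75,90,105,115):
  for dd in(-14,14):
    e=np.radians(a);P=np.array([14*np.sin(e)-dd*np.cos(e)*-1,-35,110+14*np.cos(e)-dd*np.sin(e)])/1e3
    print(a,dd,((proj("top",world(v,P))[0]-[235,145])*4).round(),((proj("side",world(v,P))[0]-[215,185])*3.077).round())
print(world(v,np.array([[0,-35,110],[0,60,132],[0,0,0]])/1e3))
E
```

```text
[ 0.52899394 -0.02269658 -1.64097727] -94.0210719043279
[[-2.8  0.2]
 [-1.5 -0.1]
 [-0.8 -0.7]
 [-0.2  1.1]
 [ 0.4  0.3]
 [ 0.9  0.9]
 [ 0.9 -0.6]
 [ 1.1 -0. ]
 [ 0.9  0.4]]
60 [335. 143.] [272.  81.]
72 [337. 127.] [286.  80.]
84 [338. 110.] [299.  80.]
96 [339.  94.] [313.  79.]
108 [340.  77.] [326.  79.]
120 [342.  61.] [340.  78.]
132 [343.  45.] [353.  78.]
144 [344.  29.] [367.  77.]
45 -14 [191. 276.] [157.  80.]
45 14 [218. 284.] [159. 108.]
60 -14 [199. 277.] [157.  83.]
60 14 [217. 285.] [159. 113.]
75 -14 [205. 278.] [158.  87.]
75 14 [214. 286.] [158. 116.]
90 -14 [211. 280.] [158.  92.]
90 14 [210. 287.] [158. 118.]
105 -14 [215. 281.] [158.  98.]
105 14 [204. 287.] [158. 119.]
115 -14 [217. 282.] [159. 102.]
115 14 [200. 287.] [158. 118.]
[[ 0.4940801  -0.02024227  0.11      ]
 [ 0.58884624 -0.02690399  0.132     ]
 [ 0.52899394 -0.02269658  0.        ]]
```

```bash
python3 - <<'E'
from h import *
im=C["top"]["image"].astype(float);g=cv2.GaussianBlur(im.mean(2),(0,0),.7)
v=np.load("v.npy")
def edge(n,A,B,num=30,w=5):
    # sample normals to projected segment, subpixel location of max gradient
    g=cv2.GaussianBlur(C[n]["image"].astype(np.float32).mean(2),(0,0),.7)
    a,b=proj(n,world(v,np.array([A,B])/1e3));d=(b-a)/np.linalg.norm(b-a);nn=np.array([-d[1],d[0]])
    out=[]
    for t in np.linspace(.05,.95,num):
        s=np.arange(-w,w+.01,.25);p=(a+t*(b-a))+s[:,None]*nn
        val=cv2.remap(g,p[:,0].astype(np.float32),p[:,1].astype(np.float32),cv2.INTER_LINEAR).ravel()
        k=np.abs(np.gradient(val));i=k.argmax();out.append((s[i],k[i]*4))
    return np.array(out),nn
for name,n,A,B in [("left","top",(-105,-160,12),(-105,160,12)),("bottom","top",(-105,-160,12),(105,-160,12)),("right","top",(105,-160,12),(105,20,12)),("topL","top",(-105,160,12),(-40,160,12)),
 ("keepN","top",(-60,75,132),(75,75,142)),("keepS","top",(-60,45,132),(75,45,142)),("keepE","top",(75,45,142),(75,75,142)),("keepW","top",(-66,45,132),(-66,75,132)),
 ("shaftL","top",(-20,-90,110),(-20,40,110)),("shaftR","top",(19,-90,110),(19,40,110)),
 ("sidefront","side",(105,-160,0),(105,160,0)),("sideL","side",(105,-160,12),(-105,-160,12)),("sideR","side",(105,160,12),(20,160,12))]:
    o,nn=edge(n,A,B);print(name,nn.round(2),o[:,0].tolist()[::3],np.median(o[:,1]).round(1))
for n in("top","side"):
    i=C[n]["image"].astype(int);m=((i[...,0]>140)&(i[...,1]<60)&(i[...,2]<70)).astype(np.uint8)
    m[:140]=0;m[260:]=0
    k,_=cv2.findContours(m,0,1);k=max(k,key=cv2.contourArea);print(n,cv2.boxPoints(cv2.minAreaRect(k)).round(1).tolist())
print(proj("top",world(v,np.array([[-66,75,126],[-66,45,126],[75,45,142],[75,75,142]])/1e3)).round(1).tolist())
E
```

```text
left [0.99 0.1 ] [1.5, 1.75, 1.5, 1.5, 2.0, 2.0, 2.0, 2.0, 3.0, 2.75] 11.8
bottom [-0.09  1.  ] [0.25, 0.25, 0.0, 0.5, 0.5, 0.5, 0.5, 0.75, 0.5, 0.75] 16.6
right [1.   0.08] [1.5, 2.0, 1.75, 2.0, 2.0, 2.5, 1.75, 2.5, 2.0, 1.5] 11.5
topL [-0.09  1.  ] [-0.75, -0.75, -1.0, -1.25, -0.25, -0.5, -0.75, -0.75, -0.75, -0.25] 12.9
keepN [-0.07  1.  ] [-0.75, 0.25, -1.5, 0.5, 0.25, -4.0, -0.25, 0.0, 0.25, -5.0] 13.6
keepS [-0.07  1.  ] [3.5, 2.25, 2.0, 0.25, 0.0, 1.5, 2.25, 3.0, 3.0, 3.75] 10.6
keepE [1.   0.08] [2.0, 1.75, 1.75, 1.75, 1.75, 1.75, 2.25, 2.25, 2.25, 2.25] 14.7
keepW [1.  0.1] [-4.25, -4.25, -3.25, -2.0, -1.75, -1.75, -2.75, -2.75, -3.0, 5.0] 3.9
shaftL [1.   0.09] [-1.0, -1.0, -0.5, -0.75, -0.5, -0.5, 0.0, -0.25, -0.25, 0.0] 19.2
shaftR [1.   0.09] [-5.0, -4.5, -5.0, -5.0, -4.75, -5.0, -4.5, -4.75, -5.0, -4.5] 20.6
sidefront [0.05 1.  ] [0.0, -0.75, 0.0, -0.5, -0.25, 1.5, 0.25, 0.5, 0.25, 0.5] 38.4
sideL [1.   0.01] [-0.25, 0.0, -0.5, -0.5, -0.25, -0.5, 0.5, 0.75, 0.25, 0.25] 33.8
sideR [ 0.94 -0.34] [-0.75, -0.25, 0.0, 0.0, 0.0, 0.0, 0.25, 0.0, -0.25, 0.25] 26.7
top [[261.79998779296875, 183.89999389648438], [262.5, 174.3000030517578], [310.6000061035156, 178.1999969482422], [309.8999938964844, 187.8000030517578]]
side [[291.79998779296875, 199.3000030517578], [300.70001220703125, 196.8000030517578], [306.3999938964844, 216.89999389648438], [297.5, 219.39999389648438]]
[[263.6, 175.3], [262.6, 185.3], [311.5, 188.3], [312.3, 178.3]]
```

```bash
python3 - <<'E'
from h import *
from scipy.optimize import least_squares
v0=np.load("v.npy");rows=[]
G={n:cv2.GaussianBlur(C[n]["image"].astype(np.float32).mean(2),(0,0),.7) for n in C}
for n,A,B,base in [("top",(-105,-160,12),(-105,160,12),1),("top",(-105,-160,12),(105,-160,12),1),("top",(105,-160,12),(105,20,12),1),("top",(-105,160,12),(-40,160,12),1),
 ("top",(-20,-90,110),(-20,40,110),0),("side",(105,-160,0),(105,160,0),1),("side",(105,-160,12),(-105,-160,12),1),("side",(105,160,12),(20,160,12),1)]:
    a,b=proj(n,world(v0,np.array([A,B])/1e3));d=(b-a)/np.linalg.norm(b-a);nn=np.array([-d[1],d[0]])
    s=np.arange(-5,5.01,.25);L=[]
    for t in np.linspace(.05,.95,20):
        p=((a+t*(b-a))+s[:,None]*nn).astype(np.float32)
        L.append((t,s[np.abs(np.gradient(cv2.remap(G[n],p[:,0],p[:,1],1).ravel())).argmax()]))
    rows.append((n,np.array(A),np.array(B),base,a,b,nn,np.array(L)))
red=[((261.8,183.9),(-66,45,126)),((262.5,174.3),(-66,75,126)),((310.6,178.2),(75,75,142)),((309.9,187.8),(75,45,142))]
for free in(0,1):
  def f(v):
    r=[]
    for n,A,B,base,a,b,nn,L in rows:
        P=(A+L[:,:1]*(B-A)).astype(float)
        if base:P[:,0]+=v[3]*1e3*free
        r.append(((proj(n,world(v,P/1e3))-(a+L[:,:1]*(b-a)))@nn-L[:,1])/4)
    r.append(np.concatenate([proj("top",world(v,np.array(P)/1e3))[0]-p for p,P in red]));return np.concatenate(r)
  r=least_squares(f,[*v0,0],loss='soft_l1',f_scale=.3);q=f(r.x)
  print(r.x.round(4),np.degrees(r.x[2]),[round(4*np.median(q[20*i:20*i+20]),2) for i in range(8)],q[160:].round(1))
v=r.x[:3];np.save("v.npy",v)
for y in(84,96,108,120):
    k=np.array([92,y,176])/1e3
    print(y,((proj("top",world(v,k))[0]-[235,145])*4).round(),((proj("side",world(v,k))[0]-[215,185])*3.077).round())
print(world(v,np.array([[0,-35,110],[0,60,132],[0,0,0]])/1e3))
for a in (45,60,75,90,105,115):
  e=np.radians(a);print(a,[((proj("side",world(v,np.array([14*np.sin(e)+d*np.cos(e),-35,110+14*np.cos(e)-d*np.sin(e)])/1e3))[0]-[215,185])*3.077).round()[1] for d in(-14,14)])
p=((C["side"]["image"][:,int(215+158/3.077)]));print(p[205:230].tolist())
print((C["top"]["image"][round(145+282/4),280:296]).tolist(),(proj("top",world(v,np.array([[-20,-35,110],[0,-35,110],[20,-35,110]])/1e3))))
E
```

```text
[ 0.5295 -0.0239 -1.6441  0.    ] -94.20159853192932 [np.float64(-1.43), np.float64(-0.57), np.float64(-1.57), np.float64(0.49), np.float64(0.99), np.float64(0.02), np.float64(0.36), np.float64(0.25)] [ 1.3  1.2  1.6  0.8  2.1 -0.   2.   0.5]
[ 0.53   -0.0194 -1.6518  0.0087] -94.64002379279422 [np.float64(-0.14), np.float64(-0.61), np.float64(-0.32), np.float64(0.3), np.float64(-0.6), np.float64(0.81), np.float64(0.22), np.float64(0.11)] [-0.1  0.8  0.3  0.5  0.8 -0.   0.6  0.5]
84 [334. 110.] [299.  79.]
96 [336.  94.] [312.  78.]
108 [337.  78.] [326.  78.]
120 [339.  61.] [339.  77.]
[[ 0.49507768 -0.01656868  0.11      ]
 [ 0.58976633 -0.02425372  0.132     ]
 [ 0.52996297 -0.01940001  0.        ]]
45 [np.float64(78.0), np.float64(106.0)]
60 [np.float64(81.0), np.float64(111.0)]
75 [np.float64(85.0), np.float64(114.0)]
90 [np.float64(90.0), np.float64(116.0)]
105 [np.float64(96.0), np.float64(117.0)]
115 [np.float64(100.0), np.float64(116.0)]
[[162, 161, 159], [165, 164, 160], [164, 164, 161], [164, 164, 161], [175, 175, 171], [189, 191, 186], [171, 172, 169], [135, 135, 132], [146, 127, 98], [162, 127, 46], [161, 126, 38], [158, 121, 28], [163, 126, 40], [161, 124, 37], [154, 123, 48], [130, 113, 83], [104, 101, 100], [120, 119, 118], [148, 148, 145], [159, 159, 156], [156, 156, 153], [152, 152, 149], [137, 137, 136], [110, 110, 108], [103, 103, 102]]
[[170, 169, 169], [164, 163, 165], [153, 152, 152], [147, 144, 141], [136, 126, 114], [124, 105, 74], [116, 93, 55], [108, 92, 71], [101, 95, 90], [99, 96, 97], [98, 97, 98], [100, 98, 100], [101, 98, 100], [101, 99, 101], [101, 98, 100], [101, 98, 101]] [[274.62737047 214.3086377 ]
 [281.48688616 215.00097724]
 [288.34677798 215.69335475]]
```

Emit:
carry_out(plan=[{"dx": -30, "dy": -20, "dz": 0, "twist": 0, "fingers": 1}, {"dx": -60, "dy": -40, "dz": 0, "twist": 0, "fingers": 1}, {"dx": -90, "dy": -60, "dz": 0, "twist": 0, "fingers": 1}, {"dx": -120, "dy": -80, "dz": 0, "twist": 0, "fingers": 1}, {"dx": -150, "dy": -100, "dz": 0, "twist": 0, "fingers": 1}])

```text
clock: 0.52
eef_pos: [0.3074, 0.2952, 0.2309]
tool_rot: [0.22, 0.976, -0.0, -0.0]
ft_force: [0.4, -0.0, -0.0]
grip_width: 0.0252
grasp_force: 0.0
```

Emit:
carry_out(plan=[{"dx": -30, "dy": -20, "dz": 0, "twist": -4, "fingers": 1}, {"dx": -60, "dy": -40, "dz": 0, "twist": -8, "fingers": 1}, {"dx": -90, "dy": -60, "dz": 0, "twist": -12, "fingers": 1}, {"dx": -120, "dy": -80, "dz": 0, "twist": -16, "fingers": 1}, {"dx": -150, "dy": -100, "dz": 0, "twist": -21, "fingers": 1}])

```text
clock: 0.93
eef_pos: [0.4, 0.1404, 0.2311]
tool_rot: [0.037, 0.999, -0.0, -0.0]
ft_force: [1.0, 0.2, 0.5]
grip_width: 0.0001
grasp_force: 0.0
```

```bash
cat > st.py <<'E'
from h import *
from workcell import bot,camera
import sys
def st():
    v=np.load("v.npy");o=bot.get_obs();Rt=R.from_quat(o["tool_rot"]).as_matrix();S=R.from_euler('z',v[2]).as_matrix()
    p=S.T@(o["eef_pos"]-[v[0],v[1],0])*1e3
    print("t",round(o["clock"],2),"stand mm",p.round(1),"F stand",(S.T@o["ft_force"]).round(1),"toolx",(S.T@Rt[:,0]).round(3),"tooly",(S.T@Rt[:,1]).round(3),"z",Rt[:,2].round(3),"w",round(o["grip_width"],4))
    return o,p,Rt,S
if __name__=="__main__":st()
E
python3 st.py
```

```text
t 0.93 stand mm [-148.7 -142.4  231.1] F stand [-0.3  0.9  0.5] toolx [ 0.008 -1.     0.   ] tooly [-1.    -0.008 -0.   ] z [-0. -0. -1.] w 0.0001
```

Emit:
carry_out(plan=[{"dx": -22, "dy": -32, "dz": 0, "fingers": 1}, {"dx": -44, "dy": -64, "dz": 0, "fingers": 1}, {"dx": -66, "dy": -96, "dz": 10, "fingers": 1}, {"dx": -88, "dy": -128, "dz": 25, "fingers": 1}, {"dx": -107, "dy": -158, "dz": 45, "fingers": 1}])

```text
$.plan[0]: bad value
```

Emit:
carry_out(plan=[{"dx": 0, "dy": 0, "dz": 25, "fingers": 1}, {"dx": 0, "dy": 0, "dz": 42, "fingers": 1}, {"dx": 0, "dy": 0, "dz": 48, "fingers": 1}, {"dx": 0, "dy": 0, "dz": 50, "fingers": 1}, {"dx": 0, "dy": 0, "dz": 50, "fingers": 1}])

```text
$.plan[0]: bad value
```

```bash
python3 st.py
```

```text
t 0.93 stand mm [-148.7 -142.4  231.1] F stand [-0.3  0.9  0.5] toolx [ 0.008 -1.     0.   ] tooly [-1.    -0.008 -0.   ] z [-0. -0. -1.] w 0.0001
```

Twist has to be in every row.

Emit:
carry_out(plan=[{"dx": -22, "dy": -32, "dz": 0, "twist": 0, "fingers": 1}, {"dx": -44, "dy": -64, "dz": 0, "twist": 0, "fingers": 1}, {"dx": -66, "dy": -96, "dz": 10, "twist": 0, "fingers": 1}, {"dx": -88, "dy": -128, "dz": 25, "twist": 0, "fingers": 1}, {"dx": -107, "dy": -158, "dz": 45, "twist": 0, "fingers": 1}])

```text
clock: 1.35
eef_pos: [0.4961, -0.0259, 0.1868]
tool_rot: [0.039, 0.999, -0.0, 0.002]
ft_force: [1.7, 0.3, -0.1]
grip_width: 0.0002
grasp_force: 0.0
```

Emit:
carry_out(plan=[{"dx": 0, "dy": 0, "dz": 25, "twist": 0, "fingers": 1}, {"dx": 0, "dy": 0, "dz": 42, "twist": 0, "fingers": 1}, {"dx": 0, "dy": 0, "dz": 48, "twist": 0, "fingers": 1}, {"dx": 0, "dy": 0, "dz": 50, "twist": 0, "fingers": 1}, {"dx": 0, "dy": 0, "dz": 50, "twist": 0, "fingers": 1}])

```text
clock: 1.77
eef_pos: [0.494, -0.0234, 0.1362]
tool_rot: [0.038, 0.999, -0.0, -0.0]
ft_force: [-0.8, -0.3, 0.2]
grip_width: -0.0001
grasp_force: 0.0
```

```bash
python3 st.py
```

```text
t 1.77 stand mm [  6.9 -35.5 136.2] F stand [ 0.4 -0.8  0.2] toolx [ 0.004 -1.     0.001] tooly [-1.    -0.004 -0.   ] z [-0.001  0.    -1.   ] w -0.0001
```

Emit:
carry_out(plan=[{"dx": 0, "dy": -3, "dz": 3, "twist": 0, "fingers": 1}, {"dx": 0, "dy": -3, "dz": 5, "twist": 0, "fingers": 1}, {"dx": 0, "dy": -3, "dz": 6, "twist": 0, "fingers": 1}, {"dx": 0, "dy": -3, "dz": 6, "twist": 0, "fingers": 1}, {"dx": 0, "dy": -3, "dz": 6, "twist": 0, "fingers": 1}])

```text
clock: 2.18
eef_pos: [0.4942, -0.0265, 0.1308]
tool_rot: [0.038, 0.999, -0.0, 0.0]
ft_force: [0.5, -0.3, 0.5]
grip_width: 0.0002
grasp_force: 0.0
```

Emit:
carry_out(plan=[{"dx": 0, "dy": 0, "dz": 0.4, "twist": 0, "fingers": 1}, {"dx": 0, "dy": 0, "dz": 0.8, "twist": 0, "fingers": 1}, {"dx": 0, "dy": 0, "dz": 1, "twist": 0, "fingers": 1}, {"dx": 0, "dy": 0, "dz": 1, "twist": 0, "fingers": 1}, {"dx": 0, "dy": 0, "dz": 1, "twist": 0, "fingers": 1}])

```text
clock: 2.6
eef_pos: [0.494, -0.0266, 0.1293]
tool_rot: [0.039, 0.999, 0.0, -0.0]
ft_force: [0.0, 0.2, -0.9]
grip_width: 0.0002
grasp_force: 0.0
```

```bash
python3 st.py
```

```text
t 2.6 stand mm [ 10.1 -35.3 129.3] F stand [-0.2  0.  -0.9] toolx [ 0.004 -1.     0.   ] tooly [-1.    -0.004  0.   ] z [-0.  0. -1.] w 0.0002
```

Emit:
carry_out(plan=[{"dx": 0, "dy": 0, "dz": 0.5, "twist": 0, "fingers": 1}, {"dx": 0, "dy": 0, "dz": 1, "twist": 0, "fingers": 1}, {"dx": 0, "dy": 0, "dz": 1.5, "twist": 0, "fingers": 1}, {"dx": 0, "dy": 0, "dz": 1.5, "twist": 0, "fingers": 1}, {"dx": 0, "dy": 0, "dz": 1.5, "twist": 0, "fingers": 1}])

```text
clock: 3.02
eef_pos: [0.4942, -0.0266, 0.1287]
tool_rot: [0.039, 0.999, 0.0, 0.0]
ft_force: [-1.1, 0.3, 5.4]
grip_width: 0.0002
grasp_force: 2.8
```

```bash
python3 st.py; python3 - <<'E'
from st import *
c=camera("side");cv2.imwrite("pics/s1.png",cv2.resize(c["image"][170:270,215:345,::-1],(780,600),interpolation=cv2.INTER_CUBIC))
E
```

```text
t 3.02 stand mm [ 10.1 -35.1 128.7] F stand [-0.3 -1.2  5.4] toolx [ 0.004 -1.    -0.001] tooly [-1.    -0.004  0.   ] z [ 0.001  0.    -1.   ] w 0.0002
```

View pics/s1.png

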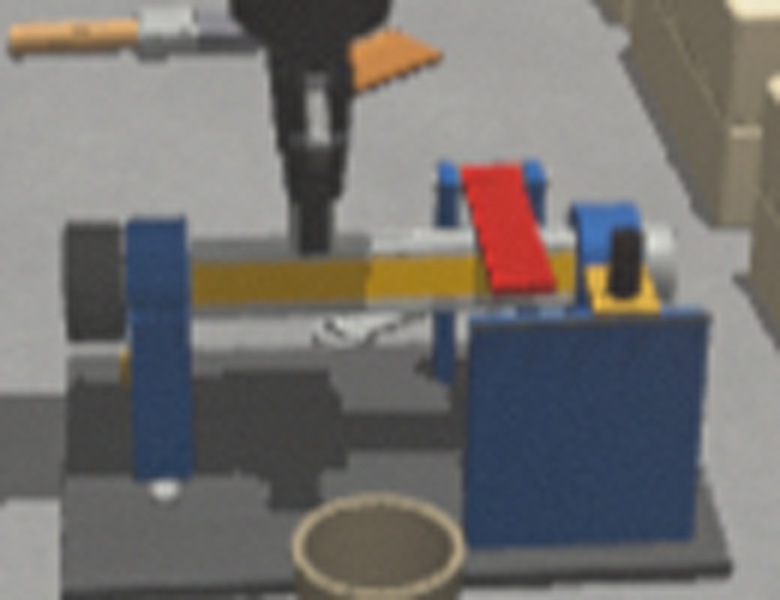

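Fingertip now rests on the shaft's top at crop (313,250); the stripe spans rows ~255–305 and the knob is at (626,262). I'll drag toward -x to roll the shaft.

Emit:
carry_out(plan=[{"dx": 0, "dy": 1, "dz": 1.2, "twist": 0, "fingers": 1}, {"dx": 0, "dy": 3, "dz": 1.5, "twist": 0, "fingers": 1}, {"dx": 0, "dy": 5, "dz": 1.5, "twist": 0, "fingers": 1}, {"dx": 0, "dy": 7, "dz": 1.5, "twist": 0, "fingers": 1}, {"dx": 0, "dy": 9, "dz": 1.5, "twist": 0, "fingers": 1}])

```text
clock: 3.48
eef_pos: [0.4949, -0.0198, 0.1296]
tool_rot: [0.039, 0.999, -0.002, 0.001]
ft_force: [-7.9, -4.3, 21.8]
grip_width: -0.0003
grasp_force: 10.8
```

```bash
cat >> st.py <<'E'
def stripe(n="side",y=15):
    # side view: yellow rows in columns projected from axis at stand y
    c=camera(n);np.savez(n+"_now.npz",**c);v=np.load("v.npy")
    u,w=proj(n,world(v,np.array([14,y,114])/1e3))[0];i=c["image"].astype(float);u=round(u);w=round(w)
    col=i[w-16:w+16,u-1:u+2].mean(1);s=(col[:,0]-col[:,2])/col.sum(1)
    r=np.where(s>.15)[0];print("stripe rows",(r[0]+w-16,r[-1]+w-16,round(float((s*(s>.08)*(np.arange(32)+w-16)).sum()/(s*(s>.08)).sum()),2)) if len(r) else None)
E
python3 -c "
from st import *
st();stripe()
v=np.load('v.npy')
for a in range(0,100,15):
  e=np.radians(a);print(a,[proj('side',world(v,np.array([14*np.sin(e)+d*np.cos(e),15,110+14*np.cos(e)-d*np.sin(e)])/1e3))[0][1].round(1) for d in(-13,0,13)])
"
```

```text
t 3.48 stand mm [  3.3 -35.  129.6] F stand [ 4.9 -7.5 21.8] toolx [ 0.002 -1.    -0.003] tooly [-1.    -0.002 -0.004] z [ 0.002 -0.005 -1.   ] w -0.0003
stripe rows (np.int64(211), np.int64(217), 214.29)
0 [np.float64(209.3), np.float64(211.4), np.float64(213.6)]
15 [np.float64(209.1), np.float64(212.2), np.float64(215.3)]
30 [np.float64(209.3), np.float64(213.1), np.float64(217.0)]
45 [np.float64(210.0), np.float64(214.3), np.float64(218.6)]
60 [np.float64(211.1), np.float64(215.5), np.float64(220.0)]
75 [np.float64(212.5), np.float64(216.8), np.float64(221.1)]
90 [np.float64(214.1), np.float64(217.9), np.float64(221.8)]
```

Emit:
carry_out(plan=[{"dx": 0, "dy": 2, "dz": 0, "twist": 0, "fingers": 1}, {"dx": 0, "dy": 4, "dz": 0, "twist": 0, "fingers": 1}, {"dx": 0, "dy": 6, "dz": 0, "twist": 0, "fingers": 1}, {"dx": 0, "dy": 7, "dz": 0, "twist": 0, "fingers": 1}, {"dx": 0, "dy": 7, "dz": 0, "twist": 0, "fingers": 1}])

```text
clock: 3.95
eef_pos: [0.4957, -0.0101, 0.1281]
tool_rot: [0.038, 0.999, 0.001, 0.001]
ft_force: [-3.0, 1.7, 10.5]
grip_width: 0.0002
grasp_force: 5.1
```

```bash
python3 -c "
from st import *
st();stripe()"
```

```text
t 3.95 stand mm [ -6.5 -34.9 128.1] F stand [-1.5 -3.1 10.5] toolx [ 0.004 -1.    -0.002] tooly [-1.    -0.004  0.001] z [ 0.002  0.001 -1.   ] w 0.0002
stripe rows (np.int64(210), np.int64(214), 211.93)
```

Emit:
carry_out(plan=[{"dx": 0, "dy": 1, "dz": 0.5, "twist": 0, "fingers": 1}, {"dx": 0, "dy": 2, "dz": 1, "twist": 0, "fingers": 1}, {"dx": 0, "dy": 3, "dz": 1.5, "twist": 0, "fingers": 1}, {"dx": 0, "dy": 3, "dz": 1.5, "twist": 0, "fingers": 1}, {"dx": 0, "dy": 3, "dz": 1.5, "twist": 0, "fingers": 1}])

```text
clock: 4.42
eef_pos: [0.496, -0.0066, 0.1262]
tool_rot: [0.038, 0.999, 0.001, 0.001]
ft_force: [-2.3, 3.2, 8.1]
grip_width: 0.0001
grasp_force: 4.1
```

```bash
python3 -c "
from st import *
st();stripe()
c=camera('side');cv2.imwrite('pics/s2.png',cv2.resize(c['image'][170:270,215:345,::-1],(780,600),interpolation=cv2.INTER_CUBIC))"
```

```text
t 4.42 stand mm [-10.1 -34.9 126.2] F stand [-3.  -2.6  8.1] toolx [ 0.005 -1.    -0.002] tooly [-1.    -0.005  0.003] z [ 0.002  0.002 -1.   ] w 0.0001
stripe rows (np.int64(209), np.int64(213), 211.15)
```

View pics/s2.png

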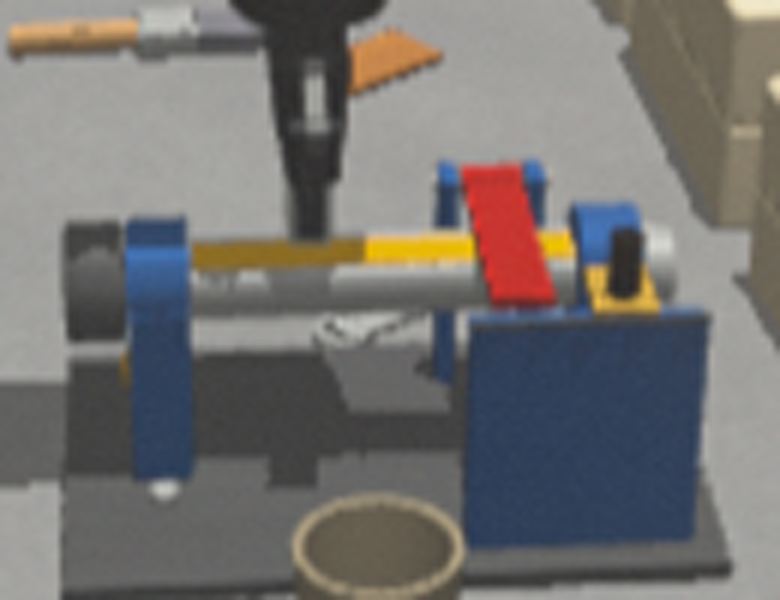

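The stripe now faces nearly up (rows 235–262 in the crop) and the keeper's free end has dropped to row 303. I'll lift and press on the keeper to square it.

Emit:
carry_out(plan=[{"dx": 0, "dy": 0, "dz": -12, "twist": 0, "fingers": 1}, {"dx": 0, "dy": 0, "dz": -27, "twist": 0, "fingers": 1}, {"dx": -32, "dy": -4, "dz": -27, "twist": 0, "fingers": 1}, {"dx": -64, "dy": -8, "dz": -27, "twist": 0, "fingers": 1}, {"dx": -95, "dy": -10, "dz": -27, "twist": 0, "fingers": 1}])

```text
clock: 4.93
eef_pos: [0.5907, -0.0254, 0.1525]
tool_rot: [0.039, 0.999, -0.0, 0.001]
ft_force: [0.4, 0.4, 0.2]
grip_width: -0.0001
grasp_force: 0.0
```

Emit:
carry_out(plan=[{"dx": 0, "dy": 0, "dz": 6, "twist": 0, "fingers": 1}, {"dx": 0, "dy": 0, "dz": 10, "twist": 0, "fingers": 1}, {"dx": 0, "dy": 0, "dz": 12, "twist": 0, "fingers": 1}, {"dx": 0, "dy": 0, "dz": 14, "twist": 0, "fingers": 1}, {"dx": 0, "dy": 0, "dz": 15, "twist": 0, "fingers": 1}])

```text
clock: 5.35
eef_pos: [0.5881, -0.0248, 0.1365]
tool_rot: [0.039, 0.999, 0.0, -0.001]
ft_force: [-0.2, -0.6, 0.1]
grip_width: 0.0
grasp_force: 0.0
```

Emit:
carry_out(plan=[{"dx": 0, "dy": 0, "dz": 1, "twist": 0, "fingers": 1}, {"dx": 0, "dy": 0, "dz": 2, "twist": 0, "fingers": 1}, {"dx": 0, "dy": 0, "dz": 2.5, "twist": 0, "fingers": 1}, {"dx": 0, "dy": 0, "dz": 2.5, "twist": 0, "fingers": 1}, {"dx": 0, "dy": 0, "dz": 2.5, "twist": 0, "fingers": 1}])

```text
clock: 5.77
eef_pos: [0.5891, -0.0249, 0.135]
tool_rot: [0.039, 0.999, 0.0, 0.0]
ft_force: [-2.6, 0.8, 4.6]
grip_width: -0.0002
grasp_force: 2.3
```

```bash
python3 -c "
from st import *
st();stripe()"
```

```text
t 5.77 stand mm [  0.7  59.4 135. ] F stand [-0.5 -2.6  4.6] toolx [ 0.004 -1.    -0.   ] tooly [-1.    -0.004  0.   ] z [ 0.  0. -1.] w -0.0002
stripe rows (np.int64(210), np.int64(213), 211.16)
```

Emit:
carry_out(plan=[{"dx": 0, "dy": 0, "dz": 0.5, "twist": 0, "fingers": 1}, {"dx": 0, "dy": 0, "dz": 1, "twist": 0, "fingers": 1}, {"dx": 0, "dy": 0, "dz": 1.5, "twist": 0, "fingers": 1}, {"dx": 0, "dy": 0, "dz": 2, "twist": 0, "fingers": 1}, {"dx": 0, "dy": 0, "dz": 2, "twist": 0, "fingers": 1}])

```text
clock: 6.23
eef_pos: [0.5891, -0.025, 0.1344]
tool_rot: [0.039, 0.999, 0.0, 0.0]
ft_force: [-5.7, 0.8, 12.1]
grip_width: -0.0003
grasp_force: 6.0
```

```bash
python3 -c "
from st import *
st();stripe()"
```

```text
t 6.23 stand mm [  0.8  59.4 134.4] F stand [-0.3 -5.8 12.1] toolx [ 0.004 -1.    -0.001] tooly [-1.    -0.004  0.   ] z [ 0.001 -0.    -1.   ] w -0.0003
stripe rows (np.int64(210), np.int64(213), 211.14)
```

Emit:
carry_out(plan=[{"dx": 0, "dy": 0, "dz": 0.5, "twist": 0, "fingers": 1}, {"dx": 0, "dy": 0, "dz": 1, "twist": 0, "fingers": 1}, {"dx": 0, "dy": 0, "dz": 1.5, "twist": 0, "fingers": 1}, {"dx": 0, "dy": 0, "dz": 2, "twist": 0, "fingers": 1}, {"dx": 0, "dy": 0, "dz": 2, "twist": 0, "fingers": 1}])

```text
clock: 6.7
eef_pos: [0.5891, -0.025, 0.1335]
tool_rot: [0.039, 0.999, -0.0, 0.001]
ft_force: [-7.0, -0.1, 11.8]
grip_width: 0.0001
grasp_force: 5.7
```

```bash
python3 -c "
from st import *
st();stripe();stripe(y=30);v=np.load('v.npy')
c=camera('top');t=cv2.resize(c['image'][150:215,250:335,::-1],(780,596),interpolation=cv2.INTER_CUBIC);cv2.imwrite('pics/t3.png',t)
for y in(-60,-10,15):
  a,b=proj('top',world(v,np.array([[-20,y,110],[20,y,110]])/1e3));uu=np.linspace(-.1,1.1,49);p=(a+uu[:,None]*(b-a)).astype(np.float32)
  q=cv2.remap(c['image'].astype(np.float32),p[:,0],p[:,1],1).reshape(-1,3);s=(q[:,0]-q[:,2])/q.sum(1);x=uu*40-20
  print(y,(s*x*(s>.05)).sum()/(s*(s>.05)).sum(),x[s>.15][[0,-1]] if (s>.15).any() else 0)
"
```

```text
t 6.7 stand mm [  0.8  59.4 133.5] F stand [ 0.6 -7.  11.8] toolx [ 0.004 -1.    -0.002] tooly [-1.    -0.004 -0.   ] z [ 0.002 -0.    -1.   ] w 0.0001
stripe rows (np.int64(210), np.int64(212), 210.97)
stripe rows (np.int64(209), np.int64(212), 210.76)
-60 -0.3764490833063479 0
-10 0.941156877328671 0
15 -0.5753277574958163 0
```

View pics/t3.png

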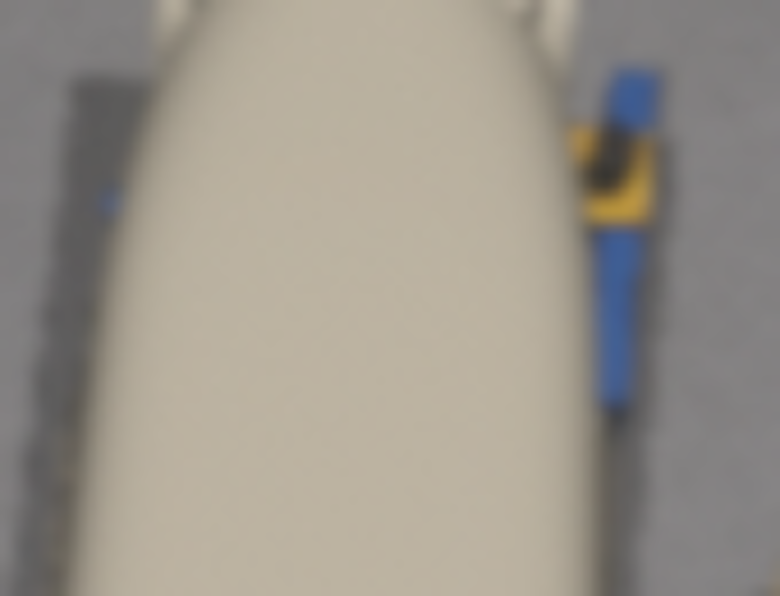

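The arm hides the shaft from above, but the keeper yields (tip 133.5 mm, force stable). I'll press on.

Emit:
carry_out(plan=[{"dx": 0, "dy": 0, "dz": 0.5, "twist": 0, "fingers": 1}, {"dx": 0, "dy": 0, "dz": 1, "twist": 0, "fingers": 1}, {"dx": 0, "dy": 0, "dz": 1.5, "twist": 0, "fingers": 1}, {"dx": 0, "dy": 0, "dz": 1.5, "twist": 0, "fingers": 1}, {"dx": 0, "dy": 0, "dz": 1.5, "twist": 0, "fingers": 1}])

```text
clock: 7.27
eef_pos: [0.5892, -0.0252, 0.1319]
tool_rot: [0.039, 0.999, -0.0, 0.001]
ft_force: [-7.8, -0.1, 16.1]
grip_width: 0.0001
grasp_force: 8.4
```

```bash
python3 -c "
from st import *
st();stripe();stripe(y=30)"
```

```text
t 7.27 stand mm [  0.9  59.5 131.9] F stand [ 0.7 -7.8 16.1] toolx [ 0.004 -1.    -0.002] tooly [-1.    -0.004 -0.   ] z [ 0.002 -0.    -1.   ] w 0.0001
stripe rows (np.int64(210), np.int64(212), 210.69)
stripe rows (np.int64(209), np.int64(212), 210.48)
```

Emit:
carry_out(plan=[{"dx": 0, "dy": 0, "dz": 0.5, "twist": 0, "fingers": 1}, {"dx": 0, "dy": 0, "dz": 1, "twist": 0, "fingers": 1}, {"dx": 0, "dy": 0, "dz": 1, "twist": 0, "fingers": 1}, {"dx": 0, "dy": 0, "dz": 1, "twist": 0, "fingers": 1}, {"dx": 0, "dy": 0, "dz": 1, "twist": 0, "fingers": 1}])

```text
clock: 7.78
eef_pos: [0.5892, -0.0252, 0.1318]
tool_rot: [0.039, 0.999, -0.0, 0.001]
ft_force: [-9.6, 1.2, 21.3]
grip_width: -0.0004
grasp_force: 10.5
```

```bash
python3 -c "
from st import *
st();stripe();stripe(y=30)"
```

```text
t 7.78 stand mm [  1.   59.5 131.8] F stand [-0.4 -9.7 21.3] toolx [ 0.004 -1.    -0.002] tooly [-1.    -0.004 -0.   ] z [ 0.002 -0.    -1.   ] w -0.0004
stripe rows (np.int64(210), np.int64(212), 210.69)
stripe rows (np.int64(209), np.int64(212), 210.49)
```

Emit:
carry_out(plan=[{"dx": 0, "dy": 0, "dz": -10, "twist": 0, "fingers": 1}, {"dx": 0, "dy": 0, "dz": -35, "twist": 0, "fingers": 1}, {"dx": 0, "dy": 0, "dz": -70, "twist": 0, "fingers": 1}, {"dx": -25, "dy": -28, "dz": -70, "twist": 0, "fingers": 1}, {"dx": -52, "dy": -56, "dz": -70, "twist": 0, "fingers": 1}])

```text
clock: 8.3
eef_pos: [0.6391, -0.0841, 0.2019]
tool_rot: [0.037, 0.999, -0.0, 0.004]
ft_force: [0.7, -0.3, -0.2]
grip_width: 0.0003
grasp_force: 0.0
```

Emit:
carry_out(plan=[{"dx": -26, "dy": -20, "dz": 0, "twist": 0, "fingers": 1}, {"dx": -26, "dy": -32, "dz": 0, "twist": 0, "fingers": 1}, {"dx": -26, "dy": -32, "dz": 0, "twist": 0, "fingers": 1}, {"dx": -26, "dy": -32, "dz": 10, "twist": 0, "fingers": 1}, {"dx": -26, "dy": -32, "dz": 10, "twist": 0, "fingers": 1}])

```text
clock: 8.72
eef_pos: [0.6589, -0.1177, 0.1856]
tool_rot: [0.038, 0.999, 0.001, -0.002]
ft_force: [0.2, 0.7, -1.3]
grip_width: -0.0
grasp_force: 0.0
```

```bash
python3 -c "
from st import *
st();stripe();stripe(y=30)
c=camera('side');cv2.imwrite('pics/s4.png',cv2.resize(c['image'][170:270,215:345,::-1],(780,600),interpolation=cv2.INTER_CUBIC))"
```

```text
t 8.72 stand mm [ 87.5 136.5 185.6] F stand [-0.8  0.1 -1.3] toolx [ 0.004 -1.     0.003] tooly [-1.    -0.004  0.001] z [-0.003  0.001 -1.   ] w -0.0
stripe rows (np.int64(209), np.int64(212), 210.6)
stripe rows (np.int64(209), np.int64(212), 210.44)
```

View pics/s4.png

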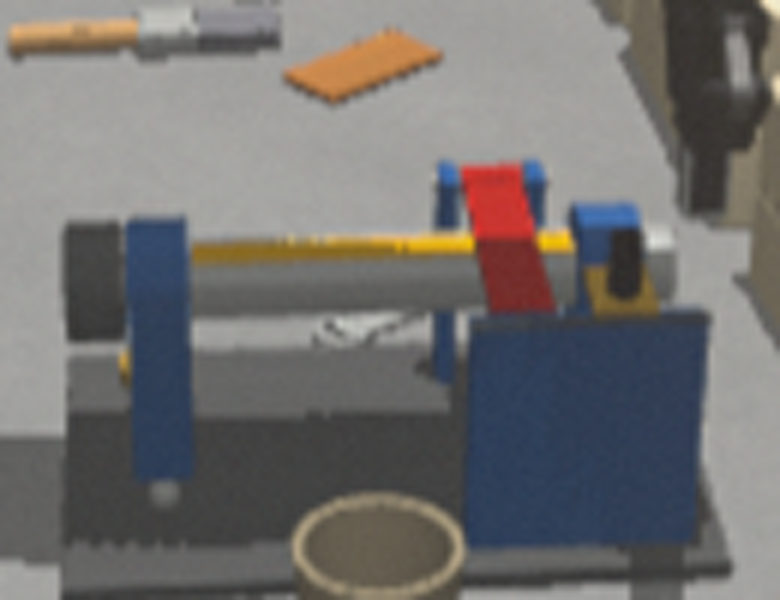

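The keeper is down flush: free end at row 310, stripe a thin band at rows 235–260. The tip at (703,212) is about 35 mm beyond the knob at (626,232), so I'll descend and push the tab.

Emit:
carry_out(plan=[{"dx": 0, "dy": 0, "dz": 15, "twist": 0, "fingers": 1}, {"dx": 0, "dy": 0, "dz": 28, "twist": 0, "fingers": 1}, {"dx": 0, "dy": 0, "dz": 32, "twist": 0, "fingers": 1}, {"dx": 6, "dy": 0, "dz": 32, "twist": 0, "fingers": 1}, {"dx": 12, "dy": 0, "dz": 32, "twist": 0, "fingers": 1}])

```text
clock: 9.28
eef_pos: [0.648, -0.1172, 0.1562]
tool_rot: [0.038, 0.999, -0.0, 0.0]
ft_force: [-1.3, 0.7, 0.4]
grip_width: 0.0
grasp_force: 0.0
```

Emit:
carry_out(plan=[{"dx": 5, "dy": 0, "dz": 0, "twist": 0, "fingers": 1}, {"dx": 10, "dy": 0, "dz": 0, "twist": 0, "fingers": 1}, {"dx": 15, "dy": 0, "dz": 0, "twist": 0, "fingers": 1}, {"dx": 20, "dy": 0, "dz": 0, "twist": 0, "fingers": 1}, {"dx": 25, "dy": 0, "dz": 0, "twist": 0, "fingers": 1}])

```text
clock: 9.7
eef_pos: [0.6235, -0.1159, 0.1567]
tool_rot: [0.039, 0.999, -0.0, 0.001]
ft_force: [1.6, 0.7, 1.6]
grip_width: -0.0001
grasp_force: 0.7
```

```bash
python3 st.py
```

```text
t 9.7 stand mm [ 88.6 101.1 156.7] F stand [-0.8  1.5  1.6] toolx [ 0.004 -1.    -0.002] tooly [-1.    -0.004 -0.   ] z [ 0.002 -0.    -1.   ] w -0.0001
```

Emit:
carry_out(plan=[{"dx": 5, "dy": 0, "dz": 0, "twist": 0, "fingers": 1}, {"dx": 10, "dy": 0, "dz": 0, "twist": 0, "fingers": 1}, {"dx": 15, "dy": 0, "dz": 0, "twist": 0, "fingers": 1}, {"dx": 20, "dy": 0, "dz": 0, "twist": 0, "fingers": 1}, {"dx": 25, "dy": 0, "dz": 0, "twist": 0, "fingers": 1}])

```text
clock: 10.12
eef_pos: [0.6006, -0.1143, 0.1563]
tool_rot: [0.039, 0.999, -0.0, 0.003]
ft_force: [16.3, -1.5, -8.1]
grip_width: -0.0001
grasp_force: 7.8
```

Emit:
carry_out(plan=[{"dx": 2, "dy": 0, "dz": 0, "twist": 0, "fingers": 1}, {"dx": 4, "dy": 0, "dz": 0, "twist": 0, "fingers": 1}, {"dx": 6, "dy": 0, "dz": 0, "twist": 0, "fingers": 1}, {"dx": 7, "dy": 0, "dz": 0, "twist": 0, "fingers": 1}, {"dx": 7, "dy": 0, "dz": 0, "twist": 0, "fingers": 1}])

```text
clock: 10.53
eef_pos: [0.6004, -0.1143, 0.1566]
tool_rot: [0.039, 0.999, -0.001, 0.009]
ft_force: [23.2, -1.8, -12.3]
grip_width: 0.0
grasp_force: 11.8
```

```bash
python3 st.py
```

```text
t 10.53 stand mm [ 88.9  77.9 156.6] F stand [ -0.1  23.3 -12.3] toolx [ 0.004 -1.    -0.018] tooly [-1.    -0.004 -0.   ] z [ 0.018 -0.002 -1.   ] w 0.0
```

```bash
python3 -c "
from st import *
c=camera('side');a=cv2.resize(c['image'][170:255,260:345,::-1],(400,400),interpolation=cv2.INTER_CUBIC)
c=camera('top');b=cv2.resize(c['image'][150:215,270:335,::-1],(400,400),interpolation=cv2.INTER_CUBIC)
cv2.imwrite('pics/s5.png',np.hstack([a,b]))"
```

```text
(no output)
```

View pics/s5.png

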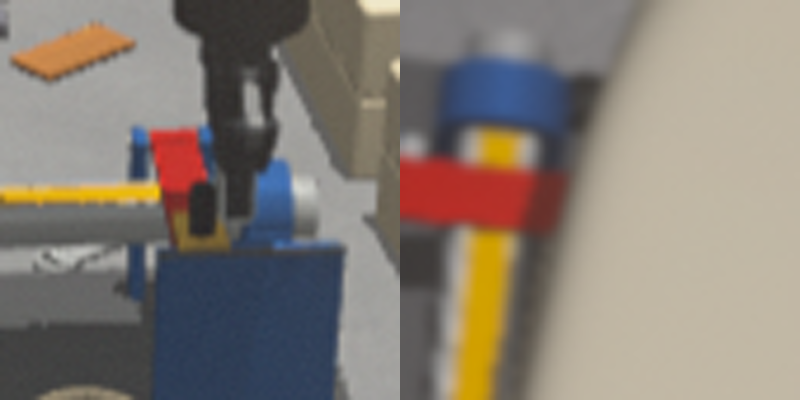

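The tab plate at (200,230) lies over the keeper's free end with its knob at the stop, and in the top view the stripe is centred on the shaft. I'll back off, then lift away.

Emit:
carry_out(plan=[{"dx": -10, "dy": 0, "dz": 0, "twist": 0, "fingers": 1}, {"dx": -20, "dy": 0, "dz": 0, "twist": 0, "fingers": 1}, {"dx": -20, "dy": 0, "dz": -35, "twist": 0, "fingers": 1}, {"dx": -20, "dy": 0, "dz": -70, "twist": 0, "fingers": 1}, {"dx": -20, "dy": 0, "dz": -90, "twist": 0, "fingers": 1}])

```text
clock: 11.05
eef_pos: [0.6115, -0.1152, 0.2485]
tool_rot: [0.039, 0.999, -0.0, 0.001]
ft_force: [1.4, -0.7, 0.7]
grip_width: 0.0001
grasp_force: 0.0
```

Emit:
carry_out(plan=[{"dx": 0, "dy": 30, "dz": 0, "twist": 0, "fingers": 1}, {"dx": 0, "dy": 65, "dz": 0, "twist": 0, "fingers": 1}, {"dx": 0, "dy": 100, "dz": 0, "twist": 0, "fingers": 1}, {"dx": 0, "dy": 135, "dz": 0, "twist": 0, "fingers": 1}, {"dx": 0, "dy": 170, "dz": 0, "twist": 0, "fingers": 1}])

```text
clock: 11.47
eef_pos: [0.6236, 0.0555, 0.2453]
tool_rot: [0.039, 0.999, -0.0, -0.001]
ft_force: [1.4, -0.2, 0.1]
grip_width: 0.0
grasp_force: 0.0
```

Emit:
carry_out(plan=[{"dx": 0, "dy": 30, "dz": 0, "twist": 0, "fingers": 1}, {"dx": 0, "dy": 65, "dz": 0, "twist": 0, "fingers": 1}, {"dx": 0, "dy": 90, "dz": 0, "twist": 0, "fingers": 1}, {"dx": 0, "dy": 100, "dz": 0, "twist": 0, "fingers": 1}, {"dx": 0, "dy": 100, "dz": 0, "twist": 0, "fingers": 1}])

```text
clock: 11.88
eef_pos: [0.6315, 0.1565, 0.2448]
tool_rot: [0.037, 0.999, -0.0, -0.001]
ft_force: [-0.6, -0.5, 0.5]
grip_width: -0.0005
grasp_force: 0.0
```

```bash
python3 -c "
from st import *
st()
c=camera('side');a=cv2.resize(c['image'][170:255,260:345,::-1],(400,400),interpolation=cv2.INTER_CUBIC)
c=camera('top');b=cv2.resize(c['image'][145:225,255:335,::-1],(400,400),interpolation=cv2.INTER_CUBIC)
cv2.imwrite('pics/s6.png',np.hstack([a,b]))"
```

```text
t 11.88 stand mm [-183.6   86.9  244.8] F stand [ 0.5 -0.6  0.5] toolx [ 0.008 -1.     0.002] tooly [-1.    -0.008 -0.001] z [-0.002 -0.    -1.   ] w -0.0005
```

View pics/s6.png

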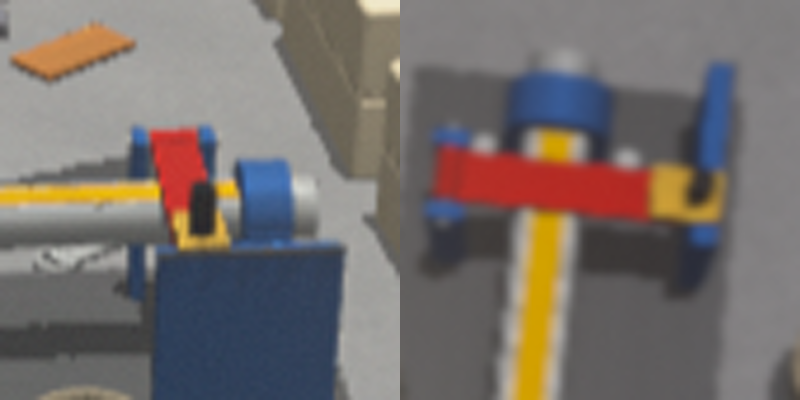

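The stripe is centred on top, the keeper is flush, and the brass tab at (687,193) is squarely over the keeper's end. The arm is clear.

```bash
python3 -c "
from workcell import job_done
print(job_done())"
```

```text
the job is handed in; nothing more can be done
None
```

I handed the job in at about 12 s of the 64 s: the flat faces up, the keeper is pressed down flush on it, and the locking tab is at its stop over the keeper's free end. The moves have no tilt, so I rolled the shaft by dragging the closed fingertips across its top instead of gripping it. `job_done()` returned no verdict, so this rests on the camera views and force readings. I did not re-check the surrounding ware.

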